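Bait and set a snap trap in a museum finds room

TASK

Bait and set the rat trap on the desk. While it is still unset, stand the lure block flat in the bait cup and let go of it; then draw the sprung bow all the way over to the other end until its cross-bar snaps under the catch, gently, neither ramming it down into the catch nor letting it fly up against it, and let go only once the catch carries the load. Do not let the trap go off or disturb the other things on the desk, and leave it set, with the lure still in the cup.

Things in the scene. Friction and masses are not known exactly. Their poses are not given: they have to be found in the camera images.
- trap: The trap, immovable: black plastic base 184 x 92 mm screwed to a plywood board 230 x 116 x 12 mm. Origin under the board's centre, on the desk top; x points from the catch end to the strike end, z up, y along the bow's cross-bar. Coordinates below are in this frame, in mm. Base top at z 18. Two posts at x 66 to 74, |y| 30 to 44, z up to 58 carry the unset bow.
- bow_hinge (a point): Middle of the bow's hinge axis, which runs along y at x 0, z 54, between cheeks at |y| 41 to 48 that reach up to z 62; spring coils of radius 9 sit on it at |y| 18 to 34.
- bow: The sprung bow: a U of 5 mm steel wire, two side arms 70 mm long at y +-38 from the hinge to a cross-bar along y. Origin on the hinge axis at y 0; x points along the arms to the cross-bar. The spring pulls it back to the strike end: at the cross-bar 4 N unset, rising evenly to 11 N when set. Let go of before it is caught, it snaps back.
- bow_angle (a joint): Angle of the bow, rad. 0: unset, on the posts, arms to +x and 0.10 above level, cross-bar at x 70, z 61. Grows as the cross-bar is lifted and swung over the top to -x; level over the catch end would be 3.04. Cross-bar at x = 70 cos(0.10 + angle), z = 54 + 70 sin(0.10 + angle). Caught, it stands at 2.73 to 2.94, depending on the catch's height.
- bow_grip (a point): Centre of the black roller on the cross-bar, the part to hold: 11 mm diameter, 40 mm long along y, at y 14 (the catch is on the other half of the bar), 70 mm from the hinge axis. It turns freely on the wire, so fingers may keep their direction while the bow swings. Near it are only the posts at |y| 30 and more, and the treadle plate 24 mm below it when unset.
- pad_edge (a point): Middle of the strike-end edge of the treadle's pad at rest (x 55, y 0, z 36.5). The treadle is the trigger, one sprung grey piece: a strip at y -20 from a pivot at x -70, z 24, under the hinge, to the pad, a frame 46 x 59 mm round the bait cup. It rests level; under 1 N down on the pad fires a set trap; unset it yields to 0.5 N and comes up again. At the pivot it carries the catch.
- catch_pivot (a point): On the treadle's pivot under the catch (x -70, y -20, z 24). The catch is a 10 mm wide steel hook on the +x side of the bar's path: a nose pointing to -x over the bar, with a 40 degree slope on top, and a lip under it; the throat between is 7 mm high for the 5 mm bar. It is clamped in a slot at a height that differs by 13 mm from trap to trap and is not measured.
- bar_way (a point): Point above the catch (x -69, y -20, z 90). The bar coming down pushes the sloped nose aside (2 to 5 N more to feel, the pad dips), passes it, and the catch springs back over it; 2 mm lower the bar meets the lip, a hard stop. Eased up, it bears under the nose, which carries the spring: bar centre then at z 61 to 75. More than 16 N on the catch, pressed or struck, bends it.
- cup (a point): Centre of the inner floor of the round bait cup, fixed to the base on a stem in the middle of the pad's frame: x 32, y 0, z 38.5; inner diameter 24 mm, depth 7 mm, wall 2 mm. Above it the unset bow leaves the space x 9 to 64, |y| up to 35 open.
- lure_mid (a point): Centre of the lure, a loose solid tan cylinder, 20 mm diameter, 16 mm high, about 15 g, standing upright (its z up) on an upturned tin lid; the centre is 8 mm above its underside.
- lure: The same lure; origin at the centre of its underside.
- lid: The lid of the lure tin lying on the desk, a bare metal disc 90 mm across and 10 mm high, immovable; origin under its centre. The lure stands on it.
- tape: Bystander: a loose roll of brown tape lying flat, 72 mm across with a 52 mm hole, 20 mm high; origin under its centre. It and the lid may change places.
- eraser: Bystander: a loose eraser 52 x 24 x 13 mm; origin under its centre, x along its length.
- tin: Bystander: the loose lure tin, bare metal, standing, 86 mm across and 50 mm high; origin under its centre.
- pencil_pot: Bystander: a black pot 80 mm across and 95 mm high with pencils that reach up to 185 mm; origin under its centre.
- glue: Bystander: a standing white bottle 38 mm across, 105 mm high; origin under its centre.
- torch: Bystander: a black torch lying on the desk, 130 mm long, 41 mm across its head; origin under it, x towards its head.

How it is judged:
On the way, in this order (a step that is already met when the one before it is completed fails the run):
1. the lure stands in the bait cup, let go of, with the bow still down at its rest (horizontal distance between lure_mid and cup below 0.006 m and distance between lure_mid and cup below 0.012 m and angle between lure_mid's own z axis and vertical below 0.25 rad and contact force between the fingers and lure below 0.05 N and value of joint bow_angle below 0.3 rad), for 0.2 s.
2. the bow is drawn over to the catch end (value of joint bow_angle above 2.5 rad), for 0.1 s.
At the end, for the whole second after the job is handed in: The bow is caught at the catch end and stays there (bow angle between 2.70 and 2.98 rad), and the lure stands upright (within 0.25 rad) on the floor of the bait cup (centre within 6 mm of the cup's axis and 12 mm of the middle of its floor), at rest (value of joint bow_angle between 2.7 and 2.98 rad and horizontal distance between lure_mid and cup below 0.006 m and distance between lure_mid and cup below 0.012 m and angle between lure_mid's own z axis and vertical below 0.25 rad and linear speed of lure below 0.02 m/s); the robot touches nothing.
It fails at once if the trap goes off: the bow snaps back faster than 8 rad/s (velocity of joint bow_angle below -8 rad/s).
It fails at once if the bow is rammed into its catch or flies up against it with more than 16 N (contact force between bow and trap above 16 N).
It fails at once if a bystander on the desk is moved by more than 25 mm (distance of any of tape, eraser, tin, pencil_pot, glue, torch from where it was at the start of the episode above 0.025 m).
It also fails if it takes over 72 s, if anything falls off the work surface, if the arm or the gripper's body presses on something with over 40 N, if the wrist force passes 120 N, or if a joint passes its speed limit or range.

ROBOT

A 6-joint arm with a two-finger parallel gripper is mounted at the origin on the work surface. World frame = base frame: x ahead of the robot, y to its left, z up, the work surface at z = 0. Lengths are in m, angles in rad, forces in N, time in s.
With the tool pointing down it reaches from about 0.35 to 0.8 m from the base axis. Payload 7.3 kg.
Tool frame: the origin (TCP) lies between the finger pads; the fingertips stand 25 mm ahead of it and the grasp point (between the pads) lies 6 mm ahead of it (r.tip_extent is the distance from the TCP to the fingertips, in m); z points along the fingers, y is the direction in which the jaws open and shut (so a half turn about z gives the same grasp; the last joint's range is limited). The gripper opens to 85 mm and grips with 20 to 120 N. Pads are 22 mm wide; open, the fingers measure 114 mm over their backs; the gripper's body (76 mm by 85 mm) begins 54 mm behind the grasp point. The pads swing forward as they close: fully open they stand 13 mm farther back than shut.
Start: joints at [-1.358, 0.342, 1.524, -0, 1.275, -0.146], TCP at [0.184, -0.492, 0.256] pointing down, gripper open.
Joint ranges: [-2.53, 2.53], [-0.77, 2.02], [0.04, 2.7], [-1, 4.14], [0.28, 2.66], [-3.11, 3.11]. Speed limits (rad/s): [2.57, 2.57, 3.14, 3.14, 3.14, 3.14].

INTERFACE

Orientations are given as a unit quaternion [x, y, z, w].
In Python, from workcell import r, command_gripper, optics gives the robot as it stands. The module is installed in compiled form; this text tells all that it offers. Calls block until the motion is done:
- r.reach(position, orientation): joint-space move of the TCP to a pose.
- r.move_straight(position, orientation=None, speed=0.15, max_force=None): straight line of the TCP; orientation=None keeps the orientation; speed is the mean speed in m/s. With max_force (N) it stops when the force on the tool has changed by that much, and returns True; else False.
- r.movej(angles): joint-space move.
- command_gripper(opening, force=None): finger opening in m; force is the grip in N (None keeps the last); returns when the fingers have stopped.
- r.hold(seconds).
- r.solve_ik(position, orientation): joint angles nearest the present ones, or None.
- r.read_state(): the state.
- optics.get_image(name): name is "side" or "top"; returns (picture, depth): 480x640x3 uint8, red, green, blue; 480x640 float32, m along the optical axis (not along the pixel's ray), 0 where there is no reading.
- optics.camera_model(name): a dict with "K" (3x3 intrinsics, pixels), "R" (3x3) and "t" (3): a world point X has camera coordinates R X + t. Camera axes: x right, y down, z forward; pixel columns grow to the right and rows downward; lengths in m; the calibration is good to about 2 mm. A picture is of the moment at which its call begins. camera_model takes no time and is no camera call.
A pose or a line that the arm cannot do raises r.PlanningError and nothing moves.
- r.finish_job(): hands the job in, once; it reports no verdict.
The state is a dict: "time_s": time; "joint_positions": joint angles; "dq": joint speeds; "tau": joint torques, N m; "eef_pos": TCP position; "eef_rot": TCP orientation; "contact_force": force on the tool from outside, world axes, zero at the start; "torque": the same for the moment, N m; "grip_width": finger opening in m.
Only numpy, scipy, OpenCV 4.12 (cv2) and the standard library are available. Lean on these libraries where they do the work, as an engineer would, in place of code of your own. Each camera call takes 0.05 s, during which the arm holds its last target.

## Working session

There is one attempt and no reset: what is moved stays moved. The work goes in short steps, each a Python script; the robot and the scene stay as the last script left them, time stands still between calls to the robot, and variables do not carry over. Pictures are saved under pics/ and viewed, and the job is handed in when it is done.

```bash
mkdir -p pics; python3 - <<'E'
from workcell import r, optics
import cv2,numpy as np
for n in("side","top"):
    im,d=optics.get_image(n); cv2.imwrite(f"pics/{n}0.png",im[...,::-1]); np.savez(f"pics/{n}0.npz",im=im,d=d)
    m=optics.camera_model(n); print(n,np.round(m["K"],1).tolist(),np.round(m["R"],3).tolist(),np.round(m["t"],3), "cam pos",np.round(-m["R"].T@m["t"],3))
s=r.read_state(); print(s["time_s"],s["eef_pos"],s["eef_rot"],s["grip_width"],r.tip_extent)
E
```

```text
side [[441.5, 0.0, 320.3], [0.0, 441.5, 241.0], [0.0, 0.0, 1.0]] [[-0.992, -0.127, -0.007], [-0.078, 0.649, -0.756], [0.1, -0.75, -0.654]] [0.512 0.097 0.942] cam pos [0.421 0.708 0.693]
top [[606.6, 0.0, 312.1], [0.0, 606.6, 240.9], [0.0, 0.0, 1.0]] [[-0.014, -1.0, 0.005], [-0.986, 0.013, -0.165], [0.165, -0.007, -0.986]] [0.018 0.555 1.621] cam pos [0.281 0.023 1.69 ]
0.1 [ 0.18431414 -0.49122864  0.25570436] [ 9.83950319e-01  1.78441267e-01 -2.69113727e-05 -6.94758031e-04] 0.0855526200896537 0.025
```

View pics/side0.png

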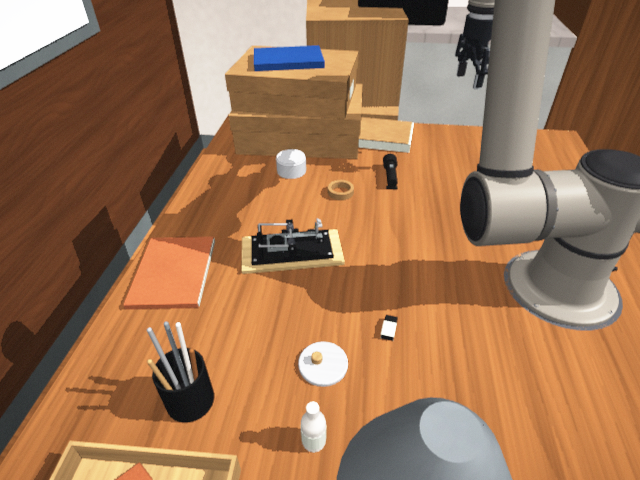

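View pics/top0.png

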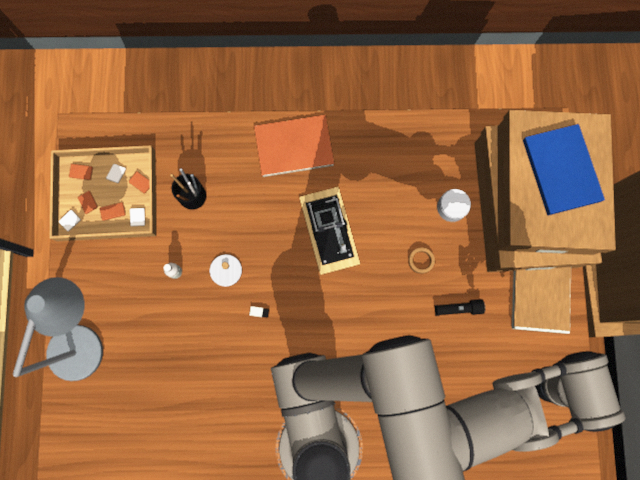

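The side view shows the trap at about (292,248), the lid with the lure at (323,362), the tape at (341,190) and the tin at (291,163). In the top view the trap is at (330,230), the lid at (226,270) and the lure at (225,265). Next I'll zoom in and measure.

```bash
cat > h.py <<'E'
import numpy as np,cv2
from workcell import r, optics, command_gripper
def ray(n,uv):
    m=optics.camera_model(n); R=np.array(m["R"]);t=np.array(m["t"])
    c=-R.T@t; d=R.T@np.linalg.inv(m["K"])@np.array([uv[0],uv[1],1.]); return c,d
def onz(n,uv,z):
    c,d=ray(n,uv); return c+d*(z-c[2])/d[2]
def proj(n,X):
    m=optics.camera_model(n); p=m["K"]@(np.array(m["R"])@np.array(X)+np.array(m["t"])); return p[:2]/p[2]
def crop(im,x0,y0,x1,y1,k,name):
    cv2.imwrite(name,cv2.resize(im[y0:y1,x0:x1,::-1],None,fx=k,fy=k,interpolation=cv2.INTER_CUBIC))
E
python3 - <<'E'
from h import *
t=np.load("pics/top0.npz")["im"]; s=np.load("pics/side0.npz")["im"]
crop(t,280,170,380,280,5,"pics/t_trap.png"); crop(s,230,205,355,280,6,"pics/s_trap.png")
crop(s,290,330,360,395,6,"pics/s_lid.png")
a=cv2.resize(t[245:295,200:280,::-1],None,fx=6,fy=6,interpolation=cv2.INTER_CUBIC);cv2.imwrite("pics/t_lid.png",a)
E
```

```text
(no output)
```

View pics/t_trap.png

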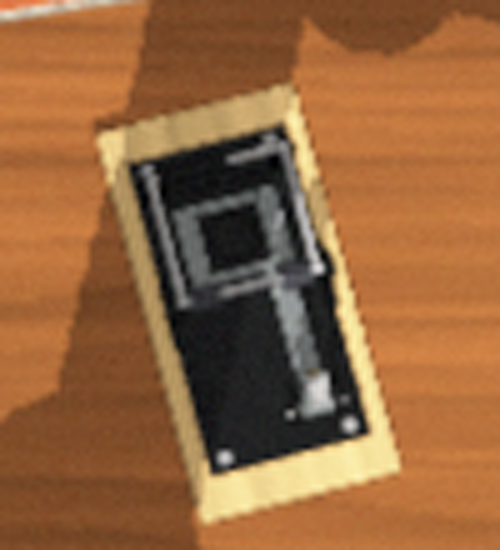

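View pics/s_trap.png

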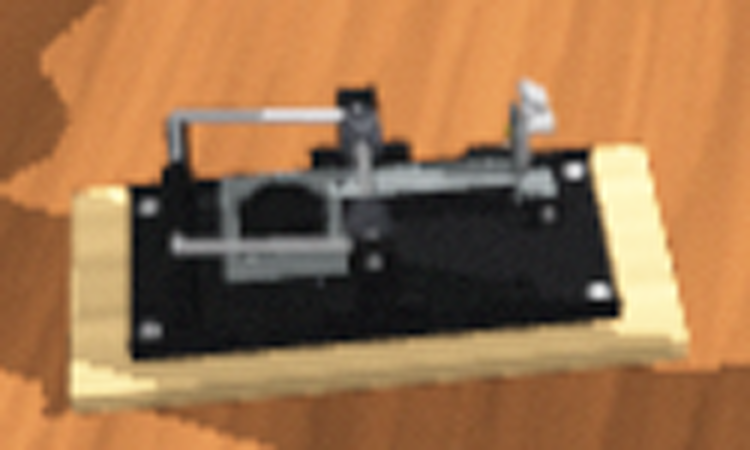

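View pics/s_lid.png

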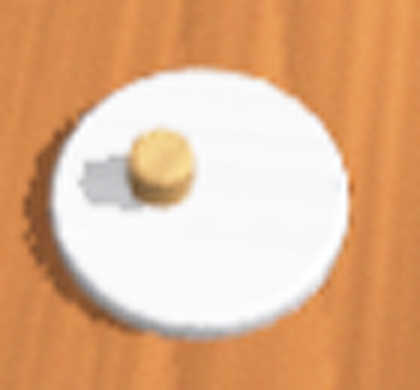

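View pics/t_lid.png

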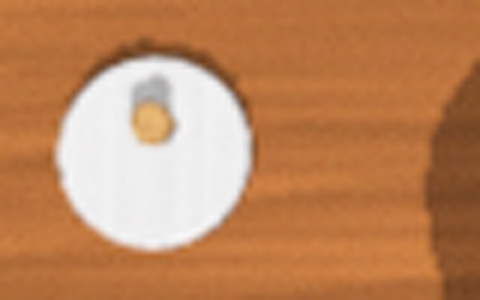

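```bash
python3 - <<'E'
from h import *
I={n:np.load(f"pics/{n}0.npz")["im"] for n in("top","side")}
box={"top":(290,180,370,280),"side":(235,225,350,275)}
for n in I:
    im=I[n]; x0,y0,x1,y1=box[n]
    hsv=cv2.cvtColor(im,cv2.COLOR_RGB2HSV); 
    m=((hsv[...,0]>15)&(hsv[...,0]<35)&(hsv[...,1]>50)&(hsv[...,2]>90)).astype(np.uint8)
    k=np.zeros_like(m);k[y0:y1,x0:x1]=1;m*=k
    nl,lab,st,c=cv2.connectedComponentsWithStats(m)
    j=1+np.argmax(st[1:,4]); m=(lab==j).astype(np.uint8)
    # base black
    b=((hsv[...,2]<60).astype(np.uint8))*k
    cv2.imwrite(f"pics/m_{n}.png",np.hstack([m,b])[y0:y1]*255)
    cs=cv2.findContours(m,0,1)[0]; P=np.vstack([q[:,0] for q in cs]).astype(float)
    W=np.array([onz(n,p,.012)[:2] for p in P])
    rc=cv2.minAreaRect((W*1000).astype(np.float32)); print(n,"board",rc)
    for e in cv2.boxPoints(rc): print(np.round(e,1),np.round(proj(n,[*e/1000,.012]),1))
    # lid
# lid and lure
for n,bx in(("top",(205,250,250,290)),("side",(295,340,350,390))):
    im=I[n];x0,y0,x1,y1=bx;sub=cv2.cvtColor(im,cv2.COLOR_RGB2HSV)[y0:y1,x0:x1]
    w=((sub[...,1]<60)&(sub[...,2]>110)).astype(np.uint8)
    c=max(cv2.findContours(w,0,1)[0],key=cv2.contourArea)
    h=cv2.convexHull(c)[:,0]+[x0,y0]
    W=np.array([onz(n,p,.01)[:2] for p in h.astype(float)])*1000
    print(n,"lid",cv2.minEnclosingCircle(W.astype(np.float32)))
    l=np.zeros(im.shape[:2],np.uint8)
    inner=cv2.fillConvexPoly(l.copy(),cv2.convexHull(c)+[x0,y0],1); inner=cv2.erode(inner,np.ones((5,5)))
    hsv=cv2.cvtColor(im,cv2.COLOR_RGB2HSV)
    t=inner&((hsv[...,1]>60)).astype(np.uint8)
    ys,xs=np.nonzero(t);print("lure px",len(xs),xs.min(),xs.max(),ys.min(),ys.max(),xs.mean(),ys.mean())
    print("centroid on z .018-.026:",onz(n,(xs.mean(),ys.mean()),.018)*1000,onz(n,(xs.mean(),ys.mean()),.022)*1000)
    d=np.load(f"pics/{n}0.npz")["d"]; print("depth",d[int(ys.mean()),int(xs.mean())])
E
```

```text
top board ((592.6038818359375, -37.702789306640625), (231.7317657470703, 117.29322052001953), 14.260237693786621)
[465.9  -9.4] [319.7 274.7]
[ 494.8 -123.1] [360.3 263.8]
[719.3 -66. ] [338.1 185.9]
[690.5  47.7] [298.3 196.3]
side board ((587.5189819335938, -34.11688995361328), (230.59617614746094, 128.1203155517578), 14.151615142822266)
[ 4.601e+02 -2.000e-01] [345.4 264.5]
[ 491.4 -124.4] [336.8 228.4]
[715. -68.] [241.5 236.2]
[683.7  56.2] [240.7 273.9]
top lid ((482.93408203125, 253.2738494873047), 45.320396423339844)
lure px 41 222 228 262 268 224.8780487804878 265.0243902439024
centroid on z .018-.026: [495.82214785 253.44648398  18.        ] [495.30770246 252.89550562  22.        ]
depth 1.6727163
side lid ((479.1229553222656, 255.06341552734375), 46.31504440307617)
lure px 113 311 321 352 363 316.283185840708 357.57522123893807
centroid on z .018-.026: [491.32483055 251.61557976  18.        ] [490.9088573  254.32035643  22.        ]
depth 0.7832947
```

```bash
cat >> h.py <<'E'
from scipy.spatial.transform import Rotation as Ro
YAW=np.radians(14.2)
ux=np.array([np.cos(YAW),np.sin(YAW),0]); uy=np.array([-np.sin(YAW),np.cos(YAW),0])
def down(yj):
    yj=np.array(yj,float)/np.linalg.norm(yj); z=np.array([0,0,-1.]); return Ro.from_matrix(np.c_[np.cross(yj,z),yj,z]).as_quat()
def st():
    s=r.read_state(); return s["time_s"],np.round(np.array(s["eef_pos"])*1000,1),np.round(s["contact_force"],2),round(s["grip_width"]*1000,1)
E
python3 - <<'E'
from h import *
p=[.4932,.2532,.16]
q0=r.read_state()["joint_positions"]
for s in(1,-1):
    print(s,np.round(r.solve_ik(p,down(s*uy)),2))
    print(s,"x",np.round(r.solve_ik([.52,-.05,.2],down(s*ux)),2), np.round(r.solve_ik([.52,-.05,.2],down(s*uy)),2))
E
```

```text
1 [ 0.34  0.49  1.58 -0.    1.07 -1.48]
1 x [-0.24  0.39  1.62 -0.    1.13 -0.49] [-0.24  0.39  1.62 -0.    1.13 -2.06]
-1 [ 0.34  0.49  1.58 -0.    1.07  1.66]
-1 x [-0.24  0.39  1.62 -0.    1.13  2.65] [-0.24  0.39  1.62 -0.    1.13  1.08]
```

```bash
python3 - <<'E'
from h import *
r.reach([.4932,.2532,.16],down(uy)); command_gripper(.045,60)
r.move_straight([.4932,.2532,.12],speed=.2)
print(st())
for n in("side","top"):
    im,d=optics.get_image(n); np.savez(f"pics/{n}1.npz",im=im,d=d)
    u,v=proj(n,[.4932,.2532,.12-.025]).astype(int); print(n,u,v)
    im=im.copy(); 
    crop(im,u-40,v-40,u+40,v+40,7,f"pics/{n}1.png")
E
```

```text
(3.7833, array([492.8, 253.1, 119.7]), array([ 0.05, -0.49,  0.42]), 44.7)
side 314 331
top 220 262
```

View pics/side1.png

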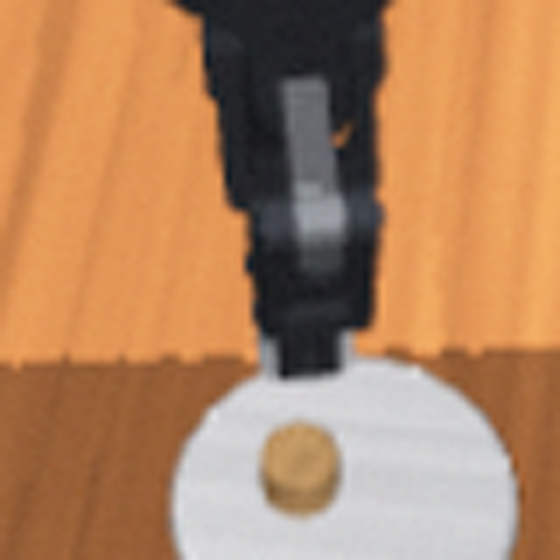

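View pics/top1.png

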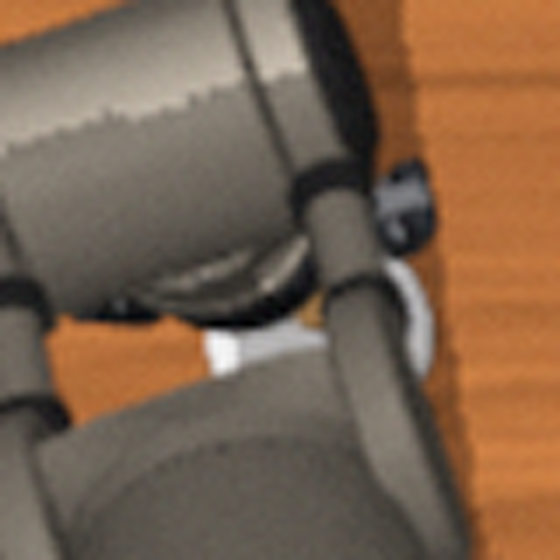

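```bash
python3 - <<'E'
from h import *
T=np.array([.4928,.2531,.1197])
for dy in(.0225,.028,.035):
  for b in(.025,.020): print(dy,b,np.round(proj("side",T+uy*dy+[0,0,-b]),1))
print(441/ (np.array(optics.camera_model("side")["R"])@T+optics.camera_model("side")["t"])[2],"px/m")
E
```

```text
0.0225 0.025 [316.2 342.5]
0.0225 0.02 [316.2 340.7]
0.028 0.025 [316.6 345.3]
0.028 0.02 [316.6 343.5]
0.035 0.025 [317.1 348.9]
0.035 0.02 [317.1 347. ]
609.533353047913 px/m
```

```bash
python3 - <<'E'
from h import *
command_gripper(.032,60)
P=np.array([.4932,.2532,0])
r.move_straight(P+[0,0,.055],speed=.1); print(st())
im,d=optics.get_image("side"); crop(im,274,320,354,390,7,"pics/side2.png")
print(r.move_straight(P+[0,0,.025],speed=.01,max_force=3)); print(st())
E
```

```text
(4.9667, array([493.6, 253.3,  55.4]), array([-0.84, -0.26,  0.78]), 31.8)
True
(6.9167, array([493.3, 253.2,  34.4]), array([-0.96, -0.8 ,  4.37]), 31.9)
```

View pics/side2.png

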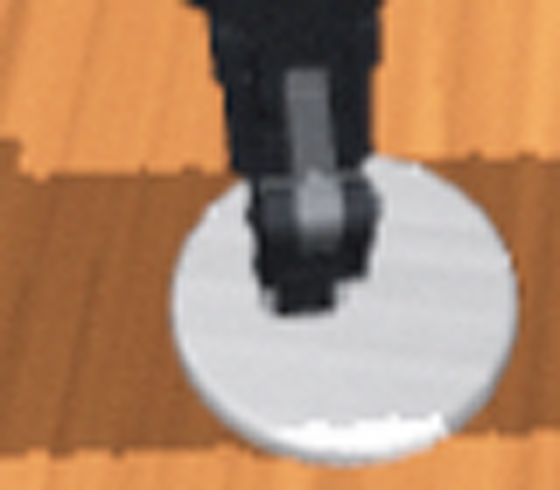

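```bash
python3 - <<'E'
from h import *
P=np.array([.4932,.2532,0])
r.move_straight(P+[0,0,.0435],speed=.03); command_gripper(.010,30); print(st())
r.move_straight(P+[0,0,.12],speed=.1);print(st())
im,d=optics.get_image("side"); crop(im,274,285,354,365,7,"pics/side3.png")
E
```

```text
(7.6667, array([493.1, 253.2,  43.5]), array([-0.41, -1.44,  2.33]), 17.7)
(8.5833, array([492.8, 253. , 119.4]), array([-0.6 , -1.04, -0.63]), 17.8)
```

View pics/side3.png

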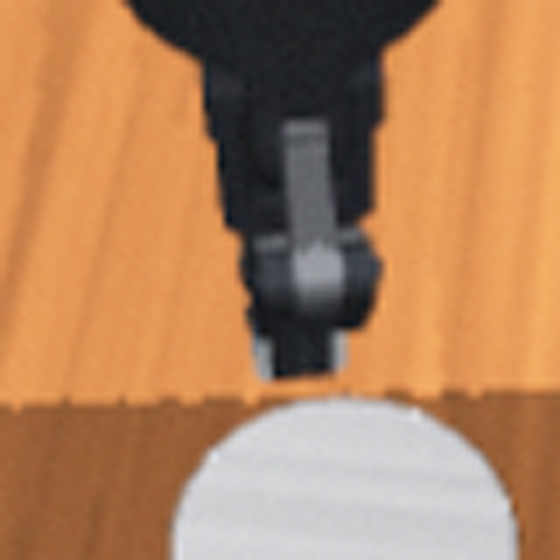

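```bash
cat >> h.py <<'E'
TO=np.array([.5910,-.0388,0])
def tw(x,y,z): return TO+ux*x/1000+uy*y/1000+np.array([0,0,z/1000])
E
python3 - <<'E'
from h import *
pts={"cup":(32,0,45.5),"h+":(0,38,54),"h-":(0,-38,54),"b+":(70,38,61),"b-":(70,-38,61),"pe":(55,0,36.5),"cp":(-70,-20,24)}
for s in((92,46),(92,-46),(-92,46),(-92,-46)): pts["B%d%d"%s]=(*s,18)
for s in((115,58),(115,-58),(-115,58),(-115,-58)): pts["P%d%d"%s]=(*s,12)
bx={"top":(280,170,380,280,5),"side":(230,205,355,280,6)}
for n in bx:
    im=np.load(f"pics/{n}0.npz")["im"]; x0,y0,x1,y1,k=bx[n]
    a=cv2.resize(im[y0:y1,x0:x1,::-1],None,fx=k,fy=k,interpolation=cv2.INTER_CUBIC)
    for q,p in pts.items():
        u=(proj(n,tw(*p))-[x0,y0]+.5)*k; cv2.drawMarker(a,tuple(np.round(u).astype(int).tolist()),(0,0,255),1,10)
    cv2.imwrite(f"pics/ov_{n}.png",a)
r.reach(tw(32,0,160),down(ux)); print(st())
im,d=optics.get_image("side"); u,v=proj("side",tw(32,0,130)).astype(int);print(u,v); crop(im,u-40,v-40,u+40,v+40,7,"pics/side4.png")
for dz in(-.0335,-.0255): print(proj("side",np.array(r.read_state()["eef_pos"])+[0,0,dz]))
E
```

```text
(9.8333, array([621.6, -30. , 159.5]), array([-0.83,  0.84, -0.67]), 17.7)
272 208
[272.76544436 210.27409522]
[272.4743914  207.25715538]
```

View pics/ov_top.png

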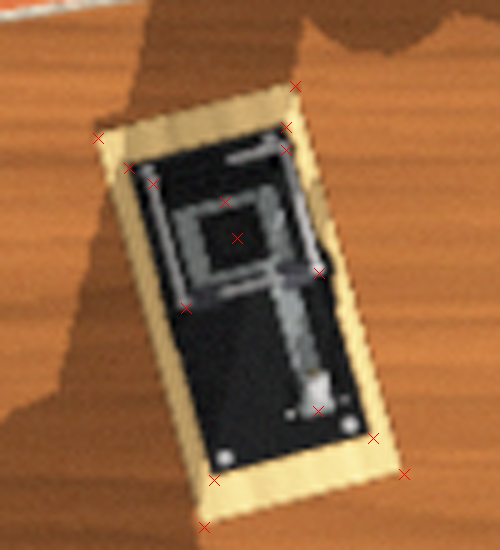

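View pics/ov_side.png

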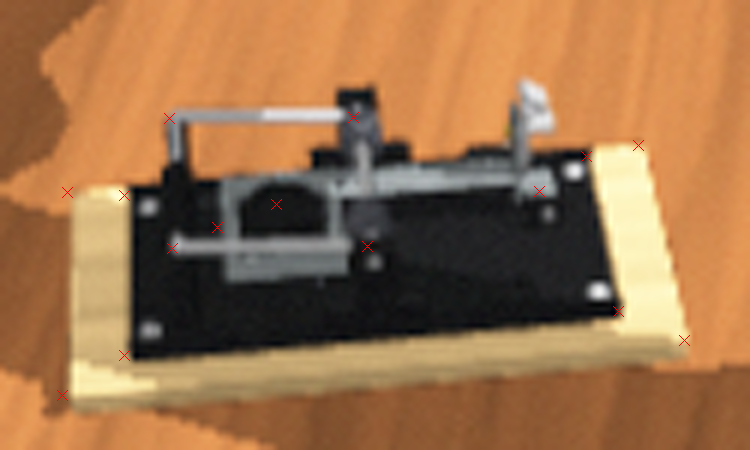

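View pics/side4.png

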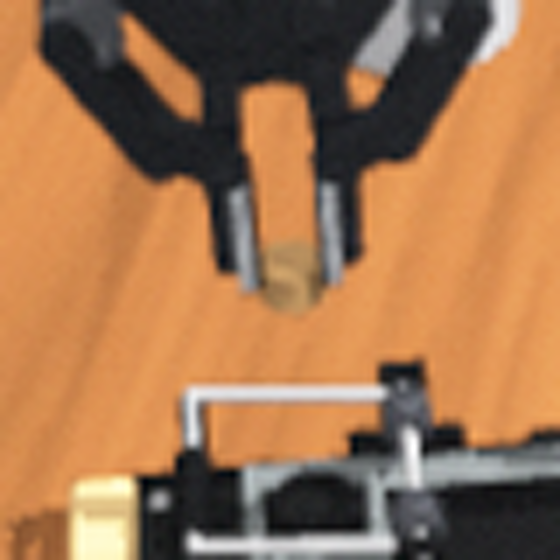

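```bash
python3 - <<'E'
from h import *
r.reach(tw(31.6,0,130),down(uy)); 
r.move_straight(tw(31.6,0,86),speed=.1); r.hold(.2); print(st())
h=r.move_straight(tw(31.6,0,69),speed=.012,max_force=2); print(h,st())
im,d=optics.get_image("side"); u,v=proj("side",tw(32,0,50)).astype(int); crop(im,u-40,v-50,u+50,v+30,7,"pics/side5.png")
E
```

```text
(12.075, array([622.1, -31.1,  86.8]), array([-0.77,  0.04, -0.22]), 17.7)
True (13.1417, array([621.6, -31. ,  72. ]), array([-0.84,  0.45,  4.58]), 17.7)
```

View pics/side5.png

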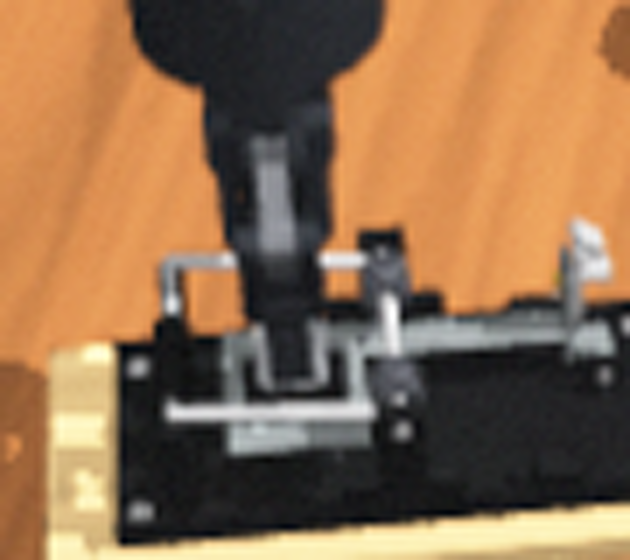

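```bash
python3 - <<'E'
from h import *
command_gripper(.030,30); print(st())
r.move_straight(tw(31.6,0,120),speed=.08); print(st())
r.reach(tw(-10,60,240),down(ux)); r.hold(.2)
for n in("side","top"):
    im,d=optics.get_image(n); np.savez(f"pics/{n}6.npz",im=im,d=d)
    u,v=proj(n,tw(20,0,50)).astype(int); crop(im,u-50,v-40,u+50,v+40,7,f"pics/{n}6.png")
E
```

```text
(13.4667, array([620.8, -30.9,  70.8]), array([-0.49,  0.03, -0.11]), 30.1)
(14.225, array([621.4, -31. , 119.7]), array([-0.3 ,  0.18,  0.71]), 30.0)
```

View pics/side6.png

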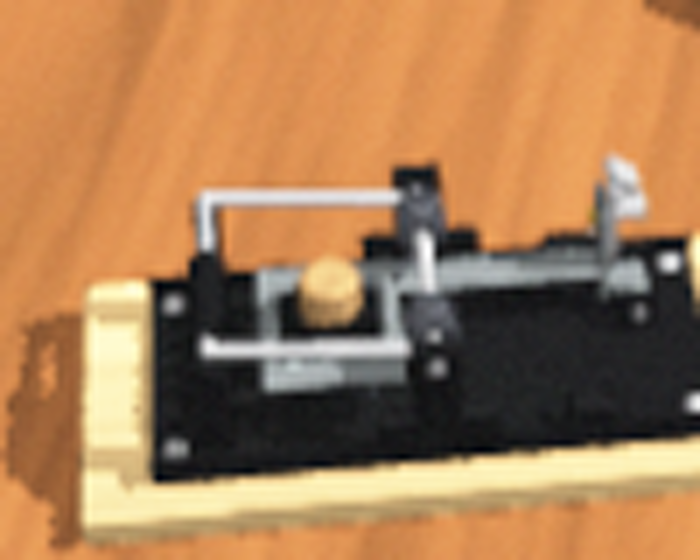

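View pics/top6.png

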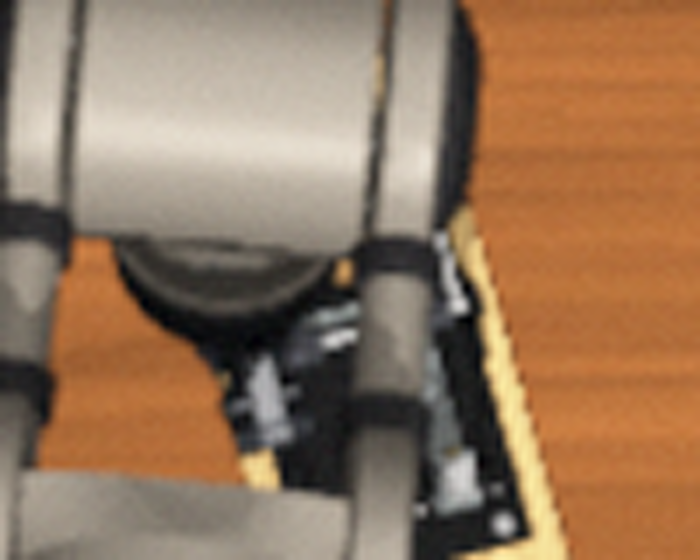

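```bash
python3 - <<'E'
from h import *
c=proj("side",tw(20,0,50)).astype(int)-[50,40]
for z in(50,60,70,80,90): print(z,np.round((proj("side",tw(-70,-20,z))-c+.5)*7),np.round((proj("side",tw(-78,-20,z))-c+.5)*7))
print("lure mid px",np.round((proj("side",tw(32,0,46.5))-c+.5)*7),"roller",np.round((proj("side",tw(70,14,61))-c+.5)*7))
command_gripper(.018,30)
r.reach(tw(69.6,14,130),down(ux)); 
h=r.move_straight(tw(69.6,14,95),speed=.1); r.hold(.2);print(h,st())
h=r.move_straight(tw(69.6,14,75),speed=.03,max_force=3); print(h,st())
im,d=optics.get_image("side"); u,v=proj("side",tw(32,0,50)).astype(int); crop(im,u-40,v-50,u+60,v+30,7,"pics/side7.png")
E
```

```text
50 [628. 226.] [652. 224.]
60 [628. 202.] [652. 200.]
70 [628. 178.] [652. 176.]
80 [627. 154.] [652. 152.]
90 [627. 129.] [652. 127.]
lure mid px [322. 299.] roller [200. 302.]
False (17.575, array([655.5,  -8.2,  96. ]), array([ 0.29, -0.34, -0.13]), 18.1)
False (18.3917, array([655.2,  -8.2,  75.1]), array([-0.51,  0.67, -0.16]), 18.1)
```

View pics/side7.png

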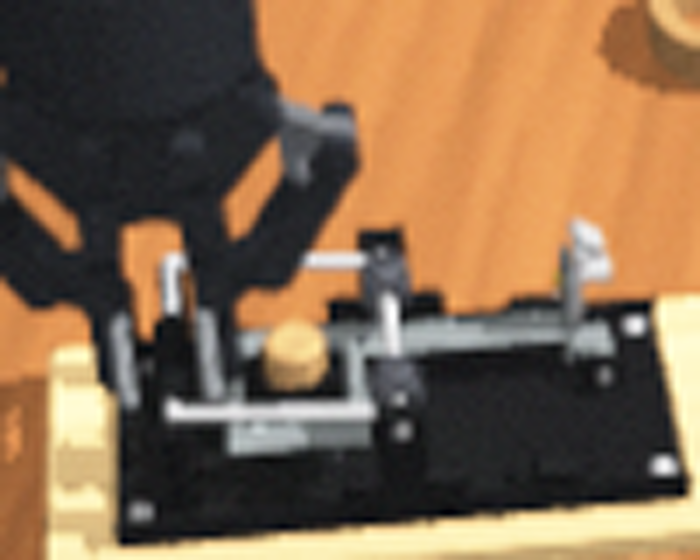

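```bash
python3 - <<'E'
from h import *
a=np.array(r.read_state()["contact_force"])
command_gripper(.004,60); r.hold(.3); print(st())
s=r.read_state(); f=np.array(s["contact_force"])-a; print("dF trap x,y,z",f@ux,f@uy,f[2]); print((np.array(s["eef_pos"])-TO)@ux, np.round(s["torque"],2))
E
```

```text
(18.9833, array([654.6,  -8.3,  75.3]), array([-6.15, -2.01,  4.58]), 8.3)
dF trap x,y,z -7.269342773185818 -0.5905051149284136 4.117982808838437
0.06911541106805649 [-0.21  0.87  0.04]
```

```bash
python3 - <<'E'
from h import *
for dx in(.5,1.0,1.5,2.0):
    r.move_straight(tw(69.6-dx,14,75),speed=.01); r.hold(.1)
    s=r.read_state(); f=np.array(s["contact_force"]); e=np.array(s["eef_pos"])-TO
    print(dx,"F",np.round([f@ux,f@uy,f[2]],2),"pos",np.round(1000*np.array([e@ux,e@uy,e[2]]),2))
    if abs(f@ux)<1.2: break
E
```

```text
0.5 F [-3.32 -0.24  5.31] pos [69.07 13.93 75.31]
1.0 F [-2.35 -0.88  4.75] pos [69.03 13.95 75.35]
1.5 F [3.16 0.32 4.08] pos [68.91 13.95 75.35]
2.0 F [5.49 0.2  2.24] pos [68.84 13.95 75.37]
```

```bash
cat >> h.py <<'E'
TO=TO-ux*.00065
ZO=14.36
def arc(th,dz=0,dx=0):
    a=.1+th; return tw(70*np.cos(a)+dx,14,54+70*np.sin(a)+ZO+dz)
def rep(th=None):
    s=r.read_state(); f=np.array(s["contact_force"]); e=np.array(s["eef_pos"])-TO
    x,z=e@ux*1000,e[2]*1000-ZO-54
    print("t%.1f th_cmd %s th %.3f rad %.1f F"%(s["time_s"],th,np.arctan2(z,x)-.1,np.hypot(x,z)),np.round([f@ux,f@uy,f[2]],1),"z %.2f"%(z+54),"w",round(s["grip_width"]*1000,1))
    return np.array([f@ux,f@uy,f[2]])
E
python3 - <<'E'
from h import *
for th in np.arange(.0,.45,.1):
    r.move_straight(arc(th),speed=.04); f=rep(round(th,2))
    if np.linalg.norm(f)>30: break
im,d=optics.get_image("side"); u,v=proj("side",tw(32,0,50)).astype(int); crop(im,u-40,v-60,u+60,v+25,7,"pics/side8.png")
E
```

```text
t20.6 th_cmd 0.0 th -0.000 rad 70.0 F [1.  0.3 5.3] z 60.98 w 8.4
t21.0 th_cmd 0.1 th 0.089 rad 69.9 F [ 5.5 -0.7 -3.7] z 67.12 w 8.3
t21.3 th_cmd 0.2 th 0.191 rad 69.9 F [ 5.  -0.4 -4.3] z 74.08 w 8.4
t21.6 th_cmd 0.3 th 0.293 rad 69.9 F [ 6.4 -1.  -2.8] z 80.79 w 8.3
t21.9 th_cmd 0.4 th 0.394 rad 70.0 F [ 6.1 -2.  -3.8] z 87.18 w 8.3
```

View pics/side8.png

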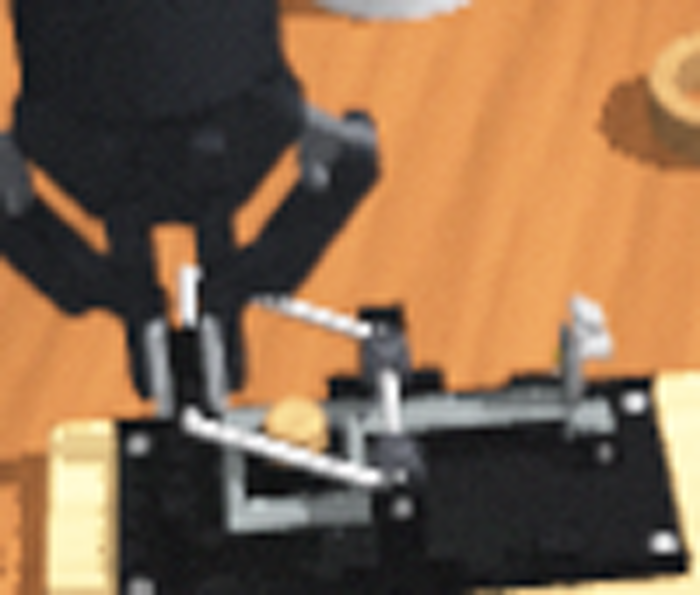

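The bow is rising with the gripper, the arms are tilted, and the lure at about (295,425) is still in the cup. I'll continue the swing.

```bash
python3 - <<'E'
from h import *
for th in np.arange(.5,2.45,.1):
    r.move_straight(arc(th),speed=.05); f=rep(round(th,2))
    if np.linalg.norm(f)>30: break
im,d=optics.get_image("side"); u,v=proj("side",tw(-20,0,50)).astype(int); crop(im,u-60,v-60,u+45,v+25,7,"pics/side9.png")
E
```

```text
t22.3 th_cmd 0.5 th 0.495 rad 70.0 F [ 5.3 -0.3 -3.1] z 93.22 w 8.7
t22.6 th_cmd 0.6 th 0.595 rad 70.0 F [ 5.5 -1.4 -3.4] z 98.81 w 8.3
t22.9 th_cmd 0.7 th 0.694 rad 70.0 F [ 5.7 -0.2 -3.8] z 103.93 w 8.3
t23.1 th_cmd 0.8 th 0.794 rad 70.0 F [ 5.9 -0.3 -2.7] z 108.59 w 8.6
t23.4 th_cmd 0.9 th 0.894 rad 70.0 F [ 6.7 -0.3 -2.6] z 112.69 w 8.3
t23.7 th_cmd 1.0 th 0.993 rad 70.0 F [ 7.  -0.5 -2.4] z 116.20 w 8.7
t24.0 th_cmd 1.1 th 1.092 rad 70.1 F [ 5.9 -0.5 -3.4] z 119.12 w 8.6
t24.3 th_cmd 1.2 th 1.191 rad 70.1 F [ 6.6 -0.1 -2.1] z 121.36 w 8.4
t24.6 th_cmd 1.3 th 1.290 rad 70.1 F [ 7.7  0.3 -2.9] z 122.93 w 8.3
t24.9 th_cmd 1.4 th 1.388 rad 70.1 F [ 7.1 -0.1 -1.8] z 123.88 w 8.7
t25.2 th_cmd 1.5 th 1.485 rad 70.1 F [ 8.3 -0.5 -1.4] z 124.10 w 8.5
t25.5 th_cmd 1.6 th 1.583 rad 70.1 F [ 8.5 -1.1 -1. ] z 123.68 w 8.5
t25.8 th_cmd 1.7 th 1.679 rad 70.1 F [ 8.5 -0.3 -0.2] z 122.62 w 8.3
t26.1 th_cmd 1.8 th 1.776 rad 70.1 F [9.  2.  0.6] z 120.90 w 8.5
t26.4 th_cmd 1.9 th 1.873 rad 70.1 F [8.  1.3 2.4] z 118.53 w 8.6
t26.6 th_cmd 2.0 th 1.971 rad 70.1 F [8.2 1.4 4.1] z 115.51 w 8.5
t26.9 th_cmd 2.1 th 2.071 rad 70.1 F [7.4 1.8 6.8] z 111.85 w 8.5
t27.2 th_cmd 2.2 th 2.172 rad 70.1 F [5.3 1.6 7.1] z 107.55 w 8.7
t27.5 th_cmd 2.3 th 2.274 rad 70.1 F [4.8 2.2 9. ] z 102.64 w 8.6
t27.8 th_cmd 2.4 th 2.377 rad 70.0 F [2.6 1.8 8.9] z 97.20 w 8.6
```

View pics/side9.png

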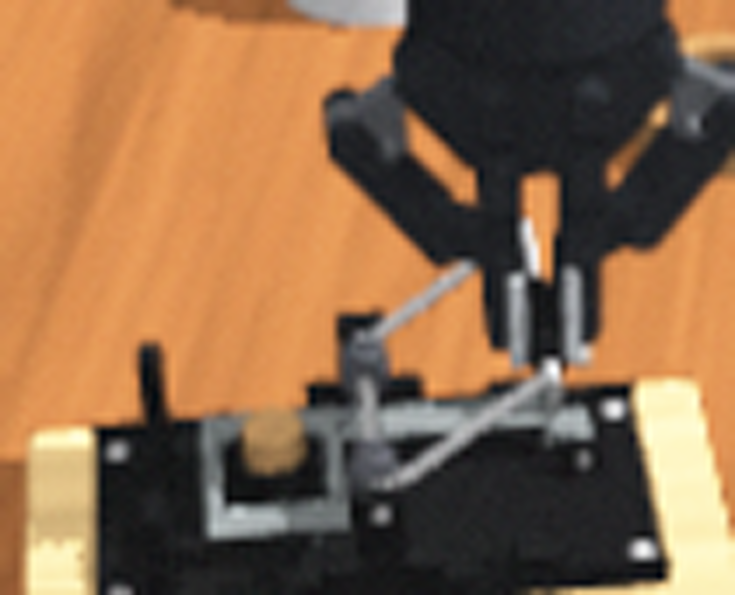

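```bash
cat >> h.py <<'E'
def ft(th,n=3):
    F=[];
    for _ in range(n):
        r.hold(.02); F.append(r.read_state()["contact_force"])
    f=np.mean(F,0); a=.1+th; s=r.read_state(); e=np.array(s["eef_pos"])-TO; z=e[2]*1000-ZO; x=e@ux*1000
    return f@ux*np.sin(a)-f[2]*np.cos(a), f@ux*np.cos(a)+f[2]*np.sin(a), f@uy, x,z, np.arctan2(z-54,x)-.1, s["time_s"]
E
python3 - <<'E'
from h import *
for th in(2.45,2.5): r.move_straight(arc(th),speed=.03)
v=ft(2.5); print(np.round(v,2)); base=v[0]; peak=0
for th in np.arange(2.51,2.80,.01):
    r.move_straight(arc(th),speed=.02); v=ft(th); ex=v[0]-base-2.5*(v[5]-2.48); peak=max(peak,ex)
    print(round(th,3),"Ft %.1f Fr %.1f Fy %.1f x %.1f z %.2f th %.3f t %.1f"%v,"ex %.1f"%ex)
    if ex>5 or (peak>2 and ex<peak-1.5) or ex<-2.5: break
E
```

```text
[  9.63   2.96   1.1  -59.16  91.45   2.48  28.45]
2.51 Ft 9.8 Fr 3.1 Fy 1.5 x -59.5 z 90.90 th 2.486 t 28.8 ex 0.1
2.52 Ft 9.9 Fr 3.5 Fy 1.8 x -59.9 z 90.29 th 2.497 t 29.1 ex 0.2
2.53 Ft 10.0 Fr 3.1 Fy 1.2 x -60.3 z 89.68 th 2.507 t 29.4 ex 0.3
2.54 Ft 10.3 Fr 3.5 Fy 1.5 x -60.6 z 89.06 th 2.517 t 29.6 ex 0.6
2.55 Ft 9.8 Fr 3.0 Fy 1.9 x -60.9 z 88.44 th 2.527 t 29.9 ex 0.0
2.56 Ft 10.6 Fr 3.1 Fy 1.0 x -61.3 z 87.81 th 2.538 t 30.2 ex 0.8
2.57 Ft 9.6 Fr 2.6 Fy 1.5 x -61.7 z 87.18 th 2.548 t 30.6 ex -0.2
2.58 Ft 10.1 Fr 3.3 Fy 1.5 x -62.0 z 86.55 th 2.558 t 30.9 ex 0.3
2.59 Ft 10.0 Fr 3.1 Fy 1.2 x -62.3 z 85.89 th 2.569 t 31.1 ex 0.1
2.6 Ft 9.9 Fr 3.4 Fy 1.2 x -62.6 z 85.28 th 2.578 t 31.4 ex 0.0
2.61 Ft 9.7 Fr 2.8 Fy 1.6 x -63.0 z 84.63 th 2.589 t 31.8 ex -0.2
2.62 Ft 10.2 Fr 3.1 Fy 1.3 x -63.3 z 84.00 th 2.599 t 32.0 ex 0.2
2.63 Ft 9.8 Fr 3.0 Fy 0.8 x -63.6 z 83.31 th 2.610 t 32.4 ex -0.1
2.64 Ft 9.9 Fr 3.0 Fy 1.3 x -63.9 z 82.65 th 2.620 t 32.6 ex -0.0
2.65 Ft 10.0 Fr 2.8 Fy 1.6 x -64.2 z 82.03 th 2.630 t 33.0 ex -0.1
2.66 Ft 10.3 Fr 2.6 Fy 1.1 x -64.4 z 81.37 th 2.640 t 33.2 ex 0
[... 225 characters left out ...]
3 x -65.5 z 78.72 th 2.681 t 34.5 ex 0.4
2.71 Ft 10.7 Fr 2.7 Fy 1.2 x -65.7 z 78.06 th 2.691 t 34.8 ex 0.5
2.72 Ft 10.6 Fr 2.6 Fy 0.8 x -66.0 z 77.40 th 2.701 t 35.0 ex 0.4
2.73 Ft 10.0 Fr 2.3 Fy 1.2 x -66.2 z 76.70 th 2.711 t 35.4 ex -0.2
2.74 Ft 10.9 Fr 2.3 Fy 1.0 x -66.4 z 76.13 th 2.720 t 35.6 ex 0.6
2.75 Ft 11.0 Fr 2.7 Fy 0.8 x -66.6 z 75.47 th 2.730 t 36.0 ex 0.7
2.76 Ft 10.6 Fr 2.9 Fy 1.7 x -66.8 z 74.80 th 2.740 t 36.2 ex 0.4
2.77 Ft 11.4 Fr 2.7 Fy 1.4 x -67.0 z 74.14 th 2.750 t 36.5 ex 1.1
2.78 Ft 10.7 Fr 2.5 Fy 1.2 x -67.2 z 73.48 th 2.760 t 36.9 ex 0.4
2.79 Ft 11.1 Fr 2.9 Fy 0.8 x -67.4 z 72.81 th 2.770 t 37.1 ex 0.8
2.8 Ft 11.8 Fr 3.1 Fy 1.9 x -67.6 z 72.12 th 2.780 t 37.5 ex 1.4
```

```bash
python3 - <<'E'
from h import *
im,d=optics.get_image("side"); u,v=proj("side",tw(-40,0,50)).astype(int); crop(im,u-60,v-50,u+40,v+25,8,"pics/side10.png")
base=9.9; peak=0
for th in np.arange(2.81,2.90,.01):
    r.move_straight(arc(th),speed=.02); v=ft(th,4); ex=v[0]-base-2.5*(v[5]-2.48); peak=max(peak,ex)
    print(round(th,3),"Ft %.1f Fr %.1f Fy %.1f x %.1f z %.2f th %.3f t %.1f"%v,"ex %.1f"%ex)
    if ex>5 or (peak>2 and ex<peak-1.3) or ex<-2.5: break
E
```

```text
2.81 Ft 11.6 Fr 2.5 Fy 1.3 x -67.8 z 71.47 th 2.789 t 37.8 ex 1.0
2.82 Ft 11.0 Fr 2.6 Fy 1.5 x -68.0 z 70.75 th 2.800 t 38.1 ex 0.3
2.83 Ft 11.2 Fr 2.5 Fy 1.5 x -68.1 z 70.00 th 2.811 t 38.5 ex 0.4
2.84 Ft 10.3 Fr 1.8 Fy 1.1 x -68.3 z 69.23 th 2.822 t 38.8 ex -0.5
2.85 Ft 10.0 Fr 1.9 Fy 1.2 x -68.5 z 68.49 th 2.833 t 39.1 ex -0.8
2.86 Ft 10.2 Fr 2.1 Fy 1.2 x -68.6 z 67.80 th 2.843 t 39.4 ex -0.6
2.87 Ft 10.4 Fr 1.5 Fy 1.3 x -68.7 z 67.09 th 2.853 t 39.7 ex -0.4
2.88 Ft 10.2 Fr 1.7 Fy 0.6 x -68.9 z 66.35 th 2.864 t 40.0 ex -0.7
2.89 Ft 9.3 Fr 1.2 Fy 0.7 x -69.0 z 65.64 th 2.875 t 40.4 ex -1.6
```

View pics/side10.png

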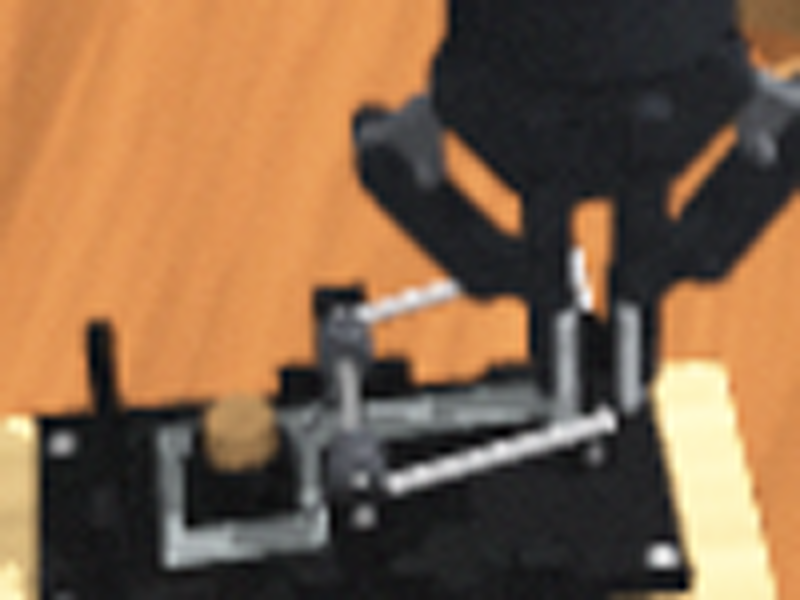

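```bash
python3 - <<'E'
from h import *
im,d=optics.get_image("side"); u,v=proj("side",tw(-40,0,50)).astype(int); crop(im,u-60,v-50,u+40,v+25,8,"pics/side11.png")
F=[]
for th in np.arange(2.90,2.935,.01):
    r.move_straight(arc(th),speed=.02); v=ft(th,4); F.append(v[0])
    print(round(th,3),"Ft %.1f Fr %.1f Fy %.1f x %.1f z %.2f th %.3f t %.1f"%v)
    if v[0]>15 or v[0]<max(F)-1.5: break
E
```

```text
2.9 Ft 9.1 Fr 1.0 Fy 0.6 x -69.2 z 64.88 th 2.886 t 40.7
2.91 Ft 8.9 Fr 0.6 Fy 1.0 x -69.3 z 64.14 th 2.896 t 41.0
2.92 Ft 10.4 Fr 1.8 Fy 1.1 x -69.3 z 63.63 th 2.903 t 41.4
2.93 Ft 10.6 Fr 2.0 Fy 0.8 x -69.4 z 62.95 th 2.913 t 41.7
```

View pics/side11.png

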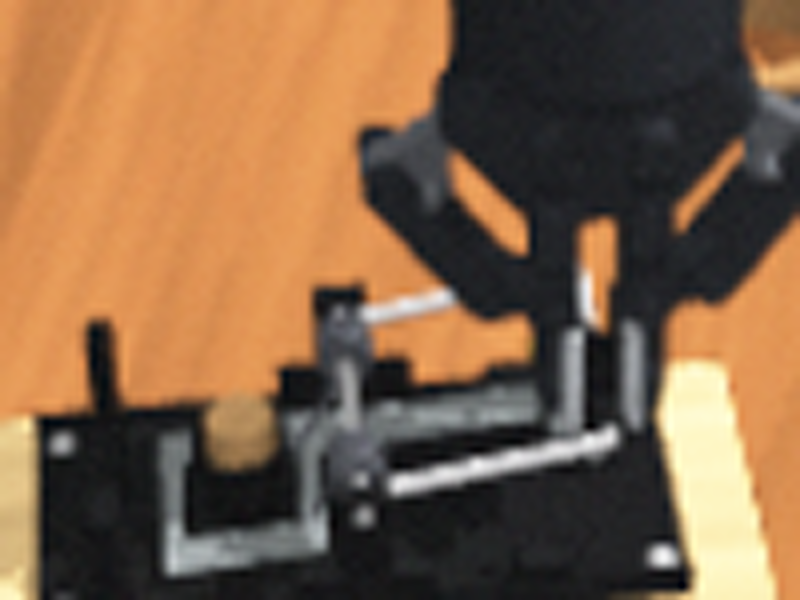

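```bash
python3 - <<'E'
from h import *
im,d=optics.get_image("side"); np.savez("pics/side12.npz",im=im)
u,v=proj("side",tw(-40,0,50)).astype(int); crop(im,u-60,v-50,u+40,v+25,8,"pics/side12.png")
im0=np.load("pics/side6.npz")["im"]; crop(im0,u-60,v-50,u+40,v+25,8,"pics/side6b.png")
E
python3 -c "
import cv2,numpy as np
n=['6b','10','11','12']
a=[cv2.imread(f'pics/side{k}.png')[390:600,130:400] for k in n]
cv2.imwrite('pics/cmp.png',np.vstack([np.hstack(a[:2]),np.hstack(a[2:])]))"
```

```text
(no output)
```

View pics/cmp.png

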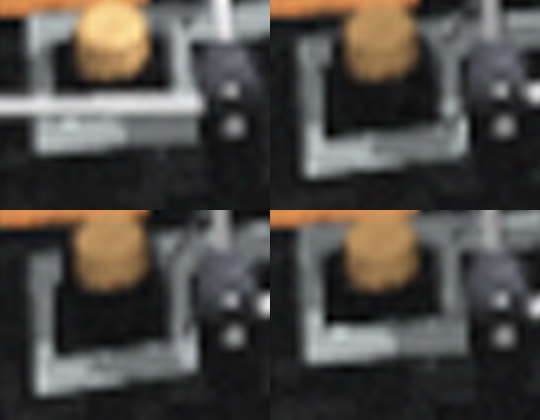

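View pics/side12.png

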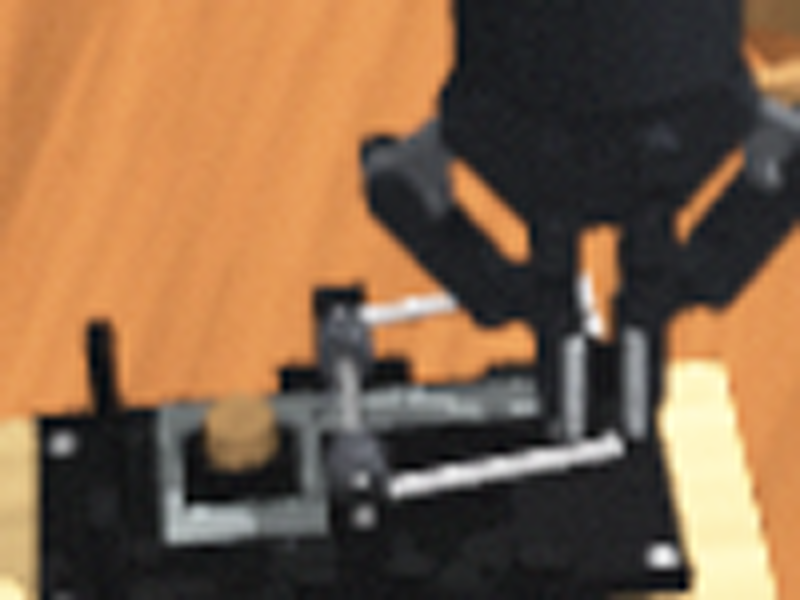

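The four-way comparison shows the pad dipped at z 72 and z 66 and is back at rest now, so the catch has snapped over the bar. Now I'll ease up.

```bash
python3 - <<'E'
from h import *
th=2.93
for i in range(14):
    th-=.005; r.move_straight(arc(th),speed=.01); v=ft(th,4)
    print(round(th,3),"Ft %.1f Fr %.1f Fy %.1f x %.1f z %.2f th %.3f t %.1f"%v)
    if v[0]<1.2: break
im,d=optics.get_image("side"); u,v=proj("side",tw(-40,0,50)).astype(int); crop(im,u-60,v-50,u+40,v+25,8,"pics/side13.png")
E
```

```text
2.925 Ft 10.9 Fr 1.0 Fy 1.0 x -69.4 z 63.33 th 2.908 t 42.0
2.92 Ft 10.5 Fr 1.5 Fy 1.4 x -69.3 z 63.67 th 2.903 t 42.4
2.915 Ft 10.3 Fr 1.2 Fy 0.7 x -69.3 z 63.98 th 2.899 t 42.7
2.91 Ft 9.1 Fr 0.7 Fy 1.0 x -69.3 z 64.13 th 2.896 t 43.0
2.905 Ft 6.9 Fr -0.0 Fy 0.5 x -69.3 z 64.23 th 2.895 t 43.3
2.9 Ft 6.7 Fr -0.3 Fy 0.5 x -69.3 z 64.29 th 2.894 t 43.6
2.895 Ft 5.4 Fr -0.3 Fy 0.0 x -69.3 z 64.35 th 2.893 t 43.9
2.89 Ft 3.2 Fr -0.9 Fy -0.1 x -69.2 z 64.49 th 2.891 t 44.2
2.885 Ft -0.0 Fr -2.6 Fy -0.6 x -69.2 z 64.65 th 2.889 t 44.6
```

View pics/side13.png

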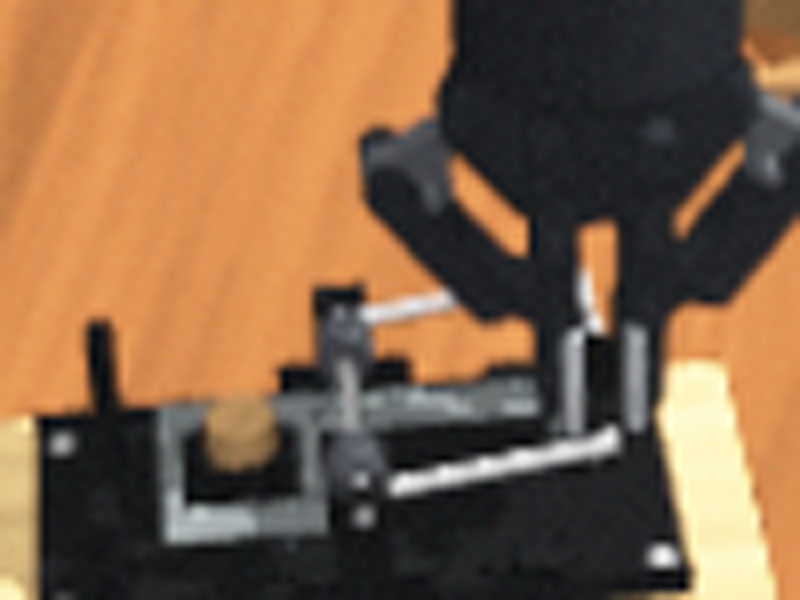

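```bash
python3 - <<'E'
from h import *
command_gripper(.020,60); r.hold(.1); rep()
p=np.array(r.read_state()["eef_pos"])
r.move_straight(p+[0,0,.05],speed=.06); r.move_straight(p+[0,0,.15],speed=.15)
r.reach([.45,-.25,.32],down(ux)); r.hold(.2); print(st())
for n in("side","top"):
    im,d=optics.get_image(n); u,v=proj(n,tw(-20,0,50)).astype(int); crop(im,u-50,v-40,u+50,v+40,7,f"pics/{n}14.png"); cv2.imwrite(f"pics/{n}14f.png",im[...,::-1])
E
```

```text
t45.0 th_cmd None th 2.887 rad 70.3 F [-0.7  0.2  1. ] z 64.81 w 20.3
(47.9333, array([ 450.4, -248.8,  319.4]), array([ 0.1 , -0.27, -0.95]), 19.9)
```

View pics/side14.png

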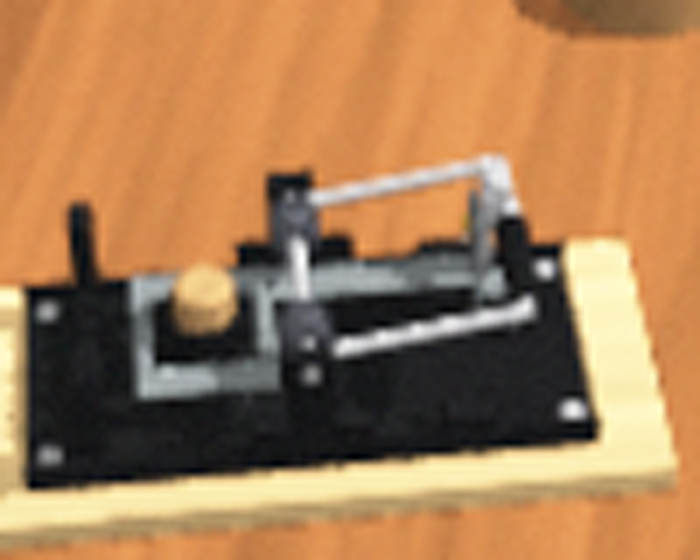

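View pics/top14f.png

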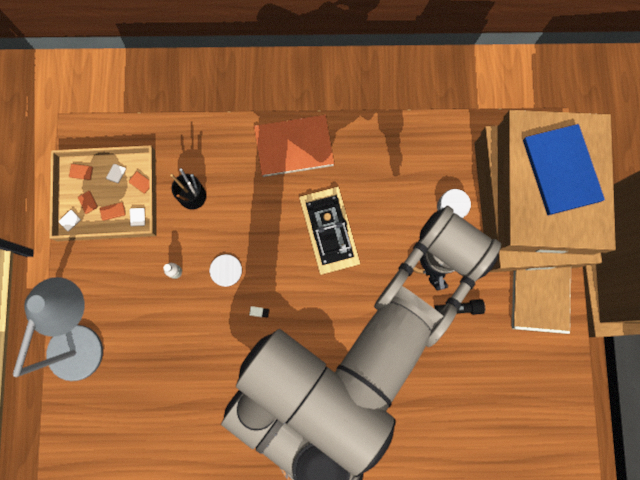

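The side view shows the bow caught at the catch end, with its cross-bar at about (515,230). The lure is upright in the cup at (207,298) and the pad is level. In the top view the visible bystanders are where they were and the arm is clear. I'm handing in.

```bash
python3 - <<'E'
from h import *
r.finish_job(); print(st())
E
```

```text
the job is handed in; nothing more can be done
the job is handed in; nothing more can be done
```

The trap is baited and set, and I handed the job in with the robot's clock at about 48 s of the 72 s allowed. The hand-in gives no verdict, so what follows is my own checks.

- **Lure:** I picked it off the lid and lowered it into the cup until it touched the floor. Contact came at the predicted height, and I released it there. It was still upright in the cup in the last picture.
- **Bow:** I gripped the roller, corrected my trap position by 0.65 mm from the grip forces, and swung the bow over along its arc. I took the last stretch in steps of about 0.7 mm. I eased it up in half-size steps until the gripper felt no load, at a bar height of about 64.5 mm and a bow angle of about 2.89 rad, and only then let go.
- **Last pictures:** The bow is still caught, the pad is level, and the arm is clear of the trap. The bystanders I could see had not moved. In the top view the arm covered the tape and part of the torch, so I did not check those fully.

Two checks disagreed with expectation:
- **Force at the catch:** The 2–5 N rise when passing the nose did not show clearly; the reading wandered by about 2 N instead. I relied on the pictures of the pad dipping and springing back, and on the load coming off as I eased up.
- **Camera positions:** The two cameras disagreed by about 4 mm in x. I averaged them, which the check against the gripper and the contact forces supported.

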